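Find and open the empty well of a block heater

ROBOT

A 6-joint arm with a two-finger parallel gripper is mounted at the origin on the work surface. World frame = base frame: x ahead of the robot, y to its left, z up, the work surface at z = 0. Lengths are in m, angles in degrees, forces in N, time in s.
With the tool pointing down it reaches from about 0.35 to 0.875 m from the base axis. Payload 4.2 kg.
Tool frame: the origin (TCP) lies at the very end of the fingers, on their centre line; the grasp point (between the pads) lies 19 mm behind it; z points along the fingers, y is the line along which they close (so a half turn about z gives the same grasp; the last joint's range is limited). The gripper opens to 87 mm and grips with 3 to 60 N. Pads are 19 mm wide; open, the fingers measure 117 mm over their backs; the gripper's body (75 mm by 190 mm) begins 51 mm behind the grasp point.
Start: joints at [-59.84, 22.042, 0.453, 0, -68.411, -14.817], TCP at [0.165, -0.603, 0.223] pointing down, gripper open.
Joint ranges: [-179.83, 179.83], [-69.29, 118.12], [-61.27, 80.66], [-181.25, 117.63], [-171.15, -9.14], [-177.46, 177.46]. Speed limits (degrees/s): [159.86, 159.86, 180, 180, 180, 180].

INTERFACE

Orientations are given as a 3x3 rotation matrix whose columns are the frame's x, y, z axes.
In Python, from station import monitor, cams, ticket gives the robot as it stands.
- The arm moves only by the tool drive_tool, never from a script. Its argument "moves" is a list of rows, each an object with "delta_pos": the shift along the tool's x, y, z in mm, a list of three; "turn": the turn about the tool's z in rad; "claw": the opening, from 0 (shut) to 1 (fully open). A call has 1 to 12 rows; each row shifts and turns the commanded pose from where the row before left it, along the tool's axes as they then stand; what a row does not reach is not made up. A row lasts 1/8 s, in which the tool goes at most 62.5 mm and 10.7 degrees, less where a joint would pass 70% of its speed; a pose out of reach is approached as far as the arm can. A call is refused whole if a number of a shift passes 62.5 or a number of a turn 0.188, either way. A call with a gripper value outside its range is refused whole. The fingers move at their own pace and stop on an object; the grip force is fixed at half the most. Time passes only in rows, so rows that do not move let the fingers close. It gives the time, the measured TCP pose, the force, the opening and the grip force at its end, in the units of the state.
- monitor.sense(): the state, without advancing time (a new reading comes with each control period).
- cams.capture(name): name is "side" or "top" or "wrist"; returns a dict with "color" (384x512x3 uint8, red, green, blue), "range_z" (384x512 float32, m along the optical axis (not along the pixel's ray), 0 where there is no reading), "vertical_fov" (degrees; the focal length in pixels is half the picture's height over the tangent of half this angle, whatever the lens; pixels are square), "cx", "cy" (the principal point, pixels), "extrinsics" (4x4, takes a point from camera to world coordinates). Camera axes: x right, y down, z forward; pixel columns grow to the right and rows downward; lengths in m; the calibration is good to about 2 mm. A picture is of the moment at which its call begins.
- ticket.finish_job(): hands the job in; it is judged then, once.
The state is a dict: "time_s": time; "joints": joint angles; "joint_velocities": joint speeds; "effort": joint torques, N m; "tcp_pos": TCP position; "ee_rot": TCP orientation; "wrist_force": force on the tool from outside, world axes, zero at the start; "moment": the same for the moment, N m; "gripper_width": opening from 0.0 (shut) to 1.0 (fully open); "gripper_force": force on a finger pad.
Only numpy, scipy, OpenCV 4.12 (cv2) and the standard library are available. Lean on these libraries where they do the work, as an engineer would, in place of code of your own. Each camera call takes 0.05 s, during which the arm holds its last target. There are 200 camera calls.

TASK

One of the four wells in this block heater has no metal block in it, and its cover rocks. Gently press the covers with the fingertips, one after another and near an end, until you find the one that rocks, then push it until it stands steeply open, at least 60 degrees, and leave it so with your hand clear. Never force a cover that is firm, pick nothing up, and leave the beaker, bottle and jar where they stand.

Things in the scene. Friction and masses are not known exactly. Their poses are not given: they have to be found in the camera images.
- heater: white block heater, fixed, 250 (x) by 380 (y) by 85 mm high. Origin on the bench under the middle of the row of wells; x runs front to rear (front at -120 mm), z up. Wells at x 0, y +135, +45, -45, -135 mm (covers 1 to 4), each 120 (x) by 70 (y), 75 mm deep, 20 mm walls between. Three hold a sprung metal block just under the cover: firm to 8 N, giving 4 mm at most; one, varying, has none: its cover rocks.
- cover_1_mid (a point): centre of the top face of cover 1, flush with the heater's top (85 mm above the bench) when closed. Steel plate 116 (x) by 66 (y) by 6 mm, with a blue dot to press 45 mm to either side of the middle (x = -45 and +45 mm); axes as the heater's when closed, turning with the cover. All four look the same. Pressing at the middle, over the pivot, shows nothing.
- cover_1 (a joint): tilt about a pivot along the heater's y axis through the cover's middle, 3 mm under its top face, rad. 0 closed and flush; positive: rear (+x) end down, front end up; negative: front end down, rear end up; stops at -1.4 and +1.4. A free cover gives way to about 2 to 3 N on a blue dot, sinks at whichever end is pressed, and stays at the angle where it is left (balanced, stiff pivot).
- cover_2_mid (a point): centre of the top face of cover 2, flush with the heater's top (85 mm above the bench) when closed. Steel plate 116 (x) by 66 (y) by 6 mm, with a blue dot to press 45 mm to either side of the middle (x = -45 and +45 mm); axes as the heater's when closed, turning with the cover. All four look the same. Pressing at the middle, over the pivot, shows nothing.
- cover_2 (a joint): tilt about a pivot along the heater's y axis through the cover's middle, 3 mm under its top face, rad. 0 closed and flush; positive: rear (+x) end down, front end up; negative: front end down, rear end up; stops at -1.4 and +1.4. A free cover gives way to about 2 to 3 N on a blue dot, sinks at whichever end is pressed, and stays at the angle where it is left (balanced, stiff pivot).
- cover_3_mid (a point): centre of the top face of cover 3, flush with the heater's top (85 mm above the bench) when closed. Steel plate 116 (x) by 66 (y) by 6 mm, with a blue dot to press 45 mm to either side of the middle (x = -45 and +45 mm); axes as the heater's when closed, turning with the cover. All four look the same. Pressing at the middle, over the pivot, shows nothing.
- cover_3 (a joint): tilt about a pivot along the heater's y axis through the cover's middle, 3 mm under its top face, rad. 0 closed and flush; positive: rear (+x) end down, front end up; negative: front end down, rear end up; stops at -1.4 and +1.4. A free cover gives way to about 2 to 3 N on a blue dot, sinks at whichever end is pressed, and stays at the angle where it is left (balanced, stiff pivot).
- cover_4_mid (a point): centre of the top face of cover 4, flush with the heater's top (85 mm above the bench) when closed. Steel plate 116 (x) by 66 (y) by 6 mm, with a blue dot to press 45 mm to either side of the middle (x = -45 and +45 mm); axes as the heater's when closed, turning with the cover. All four look the same. Pressing at the middle, over the pivot, shows nothing.
- cover_4 (a joint): tilt about a pivot along the heater's y axis through the cover's middle, 3 mm under its top face, rad. 0 closed and flush; positive: rear (+x) end down, front end up; negative: front end down, rear end up; stops at -1.4 and +1.4. A free cover gives way to about 2 to 3 N on a blue dot, sinks at whichever end is pressed, and stays at the angle where it is left (balanced, stiff pivot).
- beaker: glass beaker, 70 mm across, 90 mm tall, standing on the bench left (+y) of the heater; origin under its centre. Leave alone.
- bottle: amber bottle with a blue cap, 60 mm across, 130 mm tall, standing on the bench right (-y) of the heater; origin under its centre. Leave alone.
- jar: small white jar with a red cap, 32 mm across, 45 mm tall, standing on the heater's top behind (+x of) the covers; origin under its centre. Leave alone.

How it is judged:
By the outcome, as a careful person would: the job done as asked, in the order asked, and still so for the second after the job is handed in, with the robot touching nothing.
It also fails if it takes over 45 s, if anything falls off the work surface, if the arm or the gripper's body presses on something with over 40 N, if the wrist force passes 120 N, or if a joint passes its speed limit or range.

## Working session

There is one attempt and no reset: what is moved stays moved. The work goes in short steps, Python scripts to look and compute and a tool call to move; the robot and the scene stay as the last step left them, time stands still between calls to the robot, and variables do not carry over. Pictures are saved under pics/ and viewed, at most 10 in all, crops included, and the job is handed in when it is done.

Besides the shell and the picture viewer there is one more tool, called after ">>>" as name(argument=value, ...), one argument or row to a line, values as JSON. drive_tool: Moves the arm, as the interface text tells. Its arguments: {"type":"object","properties":{"moves":{"type":"array","items":{"type":"object","properties":{"delta_pos":{"type":"array","items":{"type":"number"}},"turn":{"type":"number"},"claw":{"type":"number"}}}}},"required":["moves"]}

```bash
mkdir -p pics; cat > h.py <<'E'
import numpy as np,cv2
from station import monitor,cams,ticket
def snap(n,f):
    c=cams.capture(n); cv2.imwrite('pics/'+f,c['color'][:,:,::-1]); np.savez('pics/'+f+'.npz',**c); return c
def pt(c,u,v,r=2):
    f=384/2/np.tan(np.radians(c['vertical_fov'])/2)
    w=c['range_z'][v-r:v+r+1,u-r:u+r+1]; z=np.median(w[w>0])
    return (c['extrinsics']@np.array([(u-c['cx'])/f*z,(v-c['cy'])/f*z,z,1]))[:3]
E
python3 - <<'E'
from h import *
snap('top','top0.png');snap('side','side0.png')
s=monitor.sense();print({k:np.round(s[k],3).tolist() for k in('time_s','tcp_pos','ee_rot','wrist_force','gripper_width')})
E
```

```text
{'time_s': 0.1, 'tcp_pos': [0.165, -0.602, 0.222], 'ee_rot': [[-0.964, -0.264, -0.001], [-0.264, 0.964, 0.002], [0.0, 0.002, -1.0]], 'wrist_force': [-0.806, -0.403, -0.197], 'gripper_width': 0.998}
```

View pics/top0.png

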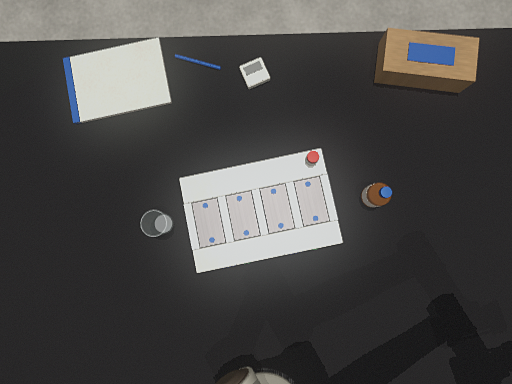

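View pics/side0.png

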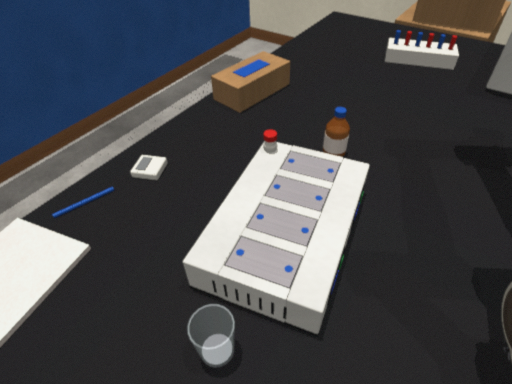

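The top view shows the heater in the middle, yawed slightly. The front dots run from about (212,240) on cover 1 to (316,218) on cover 4, with the jar behind cover 4 at (313,157) and the bottle at (385,192). The side view agrees, and all the covers look flush.

```bash
python3 - <<'E'
from h import *
c=dict(np.load('pics/top0.png.npz'))
F=[(212,240),(246,233),(281,225),(316,218)];R=[(205,205),(239,198),(273,191),(308,184)]
P=[(pt(c,*a,1),pt(c,*b,1)) for a,b in zip(F,R)]
for f,r in P: print(f.round(3),r.round(3))
for n,p in dict(jar=(313,156),bottle=(386,192)).items(): print(n,pt(c,*p,1).round(3))
d=P[0][1]-P[0][0]; l=P[0][0]-P[3][0]
print(np.degrees(np.arctan2(d[1],d[0])),np.degrees(np.arctan2(-l[0],l[1])))
s=monitor.sense();Rm=s['ee_rot'];print('tool x yaw',np.degrees(np.arctan2(Rm[1][0],Rm[0][0])))
print('shift to F4 +60mm',np.array(Rm).T@(P[3][0]+[0,0,.06]-s['tcp_pos'])*1e3)
E
```

```text
[0.455 0.129 0.087] [0.545 0.148 0.088]
[0.472 0.042 0.087] [0.562 0.06  0.088]
[ 0.492 -0.047  0.087] [ 0.579 -0.028  0.087]
[ 0.509 -0.136  0.088] [ 0.596 -0.118  0.088]
jar [ 0.66  -0.127  0.132]
bottle [ 0.569 -0.301  0.132]
11.65700903752968 11.498691392666993
tool x yaw -164.66416837394107
shift to F4 +60mm [-454.56767854  358.10154765   74.34896358]
```

>>> drive_tool(
  moves=[
    {"turn": 0.065,"claw": 0},
    {"delta_pos": [-43,39,0],"claw": 0},
    {"delta_pos": [-43,39,0],"claw": 0},
    {"delta_pos": [-43,39,0],"claw": 0},
    {"delta_pos": [-43,39,0],"claw": 0},
    {"delta_pos": [-43,39,0],"claw": 0},
    {"delta_pos": [-43,39,0],"claw": 0},
    {"delta_pos": [-43,39,0],"claw": 0},
    {"delta_pos": [-43,39,0],"claw": 0},
    {"delta_pos": [-43,39,0],"claw": 0},
    {"delta_pos": [-43,39,0],"claw": 0},
    {"delta_pos": [0,0,0],"claw": 0},
  ],
)

```text
invalid input
```

>>> drive_tool(
  moves=[
    {"delta_pos": [0,0,0],"turn": 0.065,"claw": 0},
    {"delta_pos": [-43,39,0],"turn": 0,"claw": 0},
    {"delta_pos": [-43,39,0],"turn": 0,"claw": 0},
    {"delta_pos": [-43,39,0],"turn": 0,"claw": 0},
    {"delta_pos": [-43,39,0],"turn": 0,"claw": 0},
    {"delta_pos": [-43,39,0],"turn": 0,"claw": 0},
    {"delta_pos": [-43,39,0],"turn": 0,"claw": 0},
    {"delta_pos": [-43,39,0],"turn": 0,"claw": 0},
    {"delta_pos": [-43,39,0],"turn": 0,"claw": 0},
    {"delta_pos": [-43,39,0],"turn": 0,"claw": 0},
    {"delta_pos": [-43,39,0],"turn": 0,"claw": 0},
    {"delta_pos": [0,0,0],"turn": 0,"claw": 0},
  ],
)

```text
time_s: 1.6
tcp_pos: [0.5097, -0.1312, 0.2218]
ee_rot: [[-0.979, -0.206, -0.001], [-0.206, 0.979, 0.0], [0.001, 0.0, -1.0]]
wrist_force: [-0.6, -0.6, 0.1]
gripper_width: 0.005
gripper_force: 0.0
```

>>> drive_tool(
  moves=[
    {"delta_pos": [2,-5,30],"turn": 0,"claw": 0},
    {"delta_pos": [0,0,40],"turn": 0,"claw": 0},
    {"delta_pos": [0,0,35],"turn": 0,"claw": 0},
    {"delta_pos": [0,0,19],"turn": 0,"claw": 0},
    {"delta_pos": [0,0,0],"turn": 0,"claw": 0},
    {"delta_pos": [0,0,0],"turn": 0,"claw": 0},
  ],
)

```text
time_s: 2.35
tcp_pos: [0.5074, -0.1399, 0.0994]
ee_rot: [[-0.98, -0.201, 0.001], [-0.201, 0.98, -0.0], [-0.001, -0.001, -1.0]]
wrist_force: [0.6, -1.2, -0.0]
gripper_width: -0.0
gripper_force: 0.0
```

```bash
python3 - <<'E'
from h import *
snap('side','s1.png')
E
```

```text
(no output)
```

View pics/s1.png

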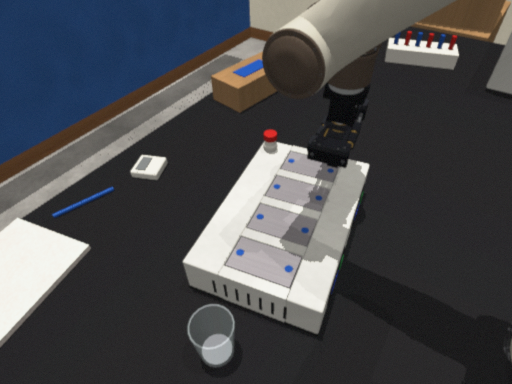

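The gripper is over cover 4's front dot at (331,170) and clear of everything else. Next I press in small steps.

>>> drive_tool(
  moves=[
    {"delta_pos": [0,4,8],"turn": 0,"claw": 0},
    {"delta_pos": [0,0,4],"turn": 0,"claw": 0},
    {"delta_pos": [0,0,2],"turn": 0,"claw": 0},
    {"delta_pos": [0,0,0],"turn": 0,"claw": 0},
  ],
)

```text
time_s: 2.9
tcp_pos: [0.506, -0.1353, 0.0851]
ee_rot: [[-0.979, -0.202, -0.001], [-0.202, 0.979, -0.0], [0.001, 0.0, -1.0]]
wrist_force: [-2.1, 1.9, 5.4]
gripper_width: 0.001
gripper_force: 2.3
```

>>> drive_tool(
  moves=[
    {"delta_pos": [0,0,1],"turn": 0,"claw": 0},
    {"delta_pos": [0,0,0],"turn": 0,"claw": 0},
  ],
)

```text
time_s: 3.15
tcp_pos: [0.506, -0.1353, 0.0848]
ee_rot: [[-0.979, -0.202, -0.001], [-0.202, 0.979, -0.0], [0.001, -0.0, -1.0]]
wrist_force: [-4.0, 2.1, 8.7]
gripper_width: 0.007
gripper_force: 4.5
```

Cover 4 pushes back with 8.7 N and hardly moves, so it is firm. On to cover 3, pressing less.

>>> drive_tool(
  moves=[
    {"delta_pos": [0,0,-16],"turn": 0,"claw": 0},
    {"delta_pos": [0,45,0],"turn": 0,"claw": 0},
    {"delta_pos": [0,45,0],"turn": 0,"claw": 0},
    {"delta_pos": [0,0,8],"turn": 0,"claw": 0},
    {"delta_pos": [0,0,5],"turn": 0,"claw": 0},
    {"delta_pos": [0,0,2],"turn": 0,"claw": 0},
    {"delta_pos": [0,0,0],"turn": 0,"claw": 0},
  ],
)

```text
time_s: 4.03
tcp_pos: [0.4882, -0.048, 0.0843]
ee_rot: [[-0.98, -0.2, -0.0], [-0.2, 0.98, -0.0], [0.0, -0.0, -1.0]]
wrist_force: [-0.4, 0.0, 1.1]
gripper_width: 0.005
gripper_force: 0.0
```

>>> drive_tool(
  moves=[
    {"delta_pos": [0,0,1],"turn": 0,"claw": 0},
    {"delta_pos": [0,0,0],"turn": 0,"claw": 0},
  ],
)

```text
time_s: 4.28
tcp_pos: [0.4883, -0.0478, 0.0837]
ee_rot: [[-0.98, -0.201, 0.0], [-0.201, 0.98, -0.0], [-0.0, -0.0, -1.0]]
wrist_force: [-0.6, -1.4, 2.0]
gripper_width: 0.003
gripper_force: 0.6
```

>>> drive_tool(
  moves=[
    {"delta_pos": [0,0,1],"turn": 0,"claw": 0},
    {"delta_pos": [0,0,0],"turn": 0,"claw": 0},
  ],
)

```text
time_s: 4.53
tcp_pos: [0.4883, -0.0475, 0.0827]
ee_rot: [[-0.98, -0.201, 0.0], [-0.201, 0.98, -0.0], [-0.0, -0.0, -1.0]]
wrist_force: [0.3, -1.5, 1.5]
gripper_width: 0.007
gripper_force: 1.2
```

>>> drive_tool(
  moves=[
    {"delta_pos": [0,0,2],"turn": 0,"claw": 0},
    {"delta_pos": [0,0,2],"turn": 0,"claw": 0},
    {"delta_pos": [0,0,0],"turn": 0,"claw": 0},
  ],
)

```text
time_s: 4.9
tcp_pos: [0.4883, -0.0472, 0.0784]
ee_rot: [[-0.98, -0.201, 0.0], [-0.201, 0.98, 0.0], [-0.0, 0.0, -1.0]]
wrist_force: [-0.7, -0.1, 1.5]
gripper_width: 0.001
gripper_force: 0.7
```

Cover 3 sinks freely at about 1.5 N, so it is the one that rocks. I'll push it deeper, edging slightly toward the pivot.

>>> drive_tool(
  moves=[
    {"delta_pos": [0,0,5],"turn": 0,"claw": 0},
    {"delta_pos": [-1,0,5],"turn": 0,"claw": 0},
    {"delta_pos": [-1,0,5],"turn": 0,"claw": 0},
    {"delta_pos": [-1,0,5],"turn": 0,"claw": 0},
    {"delta_pos": [-1,0,5],"turn": 0,"claw": 0},
    {"delta_pos": [-1,0,5],"turn": 0,"claw": 0},
    {"delta_pos": [0,0,0],"turn": 0,"claw": 0},
  ],
)

```text
time_s: 5.78
tcp_pos: [0.4923, -0.0464, 0.0477]
ee_rot: [[-0.98, -0.201, -0.002], [-0.201, 0.98, -0.0], [0.002, 0.0, -1.0]]
wrist_force: [-0.9, -0.4, -0.2]
gripper_width: -0.001
gripper_force: 0.1
```

>>> drive_tool(
  moves=[
    {"delta_pos": [2,0,-20],"turn": 0,"claw": 0},
    {"delta_pos": [0,0,-40],"turn": 0,"claw": 0},
    {"delta_pos": [0,0,-50],"turn": 0,"claw": 0},
    {"delta_pos": [0,0,-50],"turn": 0,"claw": 0},
    {"delta_pos": [0,0,0],"turn": 0,"claw": 0},
  ],
)

```text
time_s: 6.4
tcp_pos: [0.4935, -0.0464, 0.2127]
ee_rot: [[-0.979, -0.202, 0.01], [-0.202, 0.979, 0.002], [-0.01, -0.0, -1.0]]
wrist_force: [-0.2, 0.3, -0.9]
gripper_width: 0.005
gripper_force: 0.0
```

```bash
python3 - <<'E'
from h import *
snap('side','s2.png')
print(monitor.sense()['tcp_pos'])
E
```

```text
[ 0.4916696  -0.04643237  0.2099601 ]
```

View pics/s2.png

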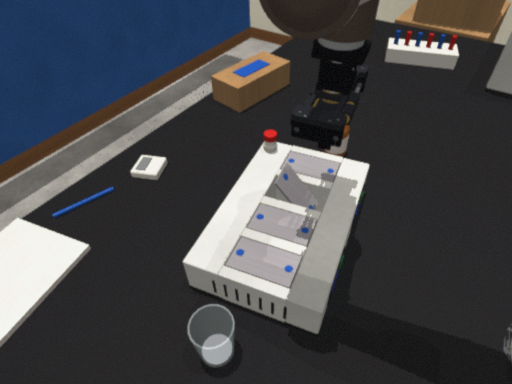

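Cover 3 stands tilted about 40–45° with its rear end up, near (285,180). I'll go behind the raised end and push it forward.

>>> drive_tool(
  moves=[
    {"delta_pos": [-44,0,0],"turn": 0,"claw": 0},
    {"delta_pos": [-44,0,0],"turn": 0,"claw": 0},
    {"delta_pos": [-42,0,0],"turn": 0,"claw": 0},
    {"delta_pos": [0,0,0],"turn": 0,"claw": 0},
    {"delta_pos": [0,0,40],"turn": 0,"claw": 0},
    {"delta_pos": [0,0,40],"turn": 0,"claw": 0},
    {"delta_pos": [0,0,20],"turn": 0,"claw": 0},
    {"delta_pos": [0,0,0],"turn": 0,"claw": 0},
  ],
)

```text
time_s: 7.45
tcp_pos: [0.6155, -0.021, 0.1056]
ee_rot: [[-0.98, -0.201, -0.007], [-0.201, 0.98, -0.001], [0.007, 0.0, -1.0]]
wrist_force: [-0.1, 0.0, 0.7]
gripper_width: 0.008
gripper_force: 0.0
```

>>> drive_tool(
  moves=[
    {"delta_pos": [8,0,0],"turn": 0,"claw": 0},
    {"delta_pos": [8,0,0],"turn": 0,"claw": 0},
    {"delta_pos": [8,0,0],"turn": 0,"claw": 0},
    {"delta_pos": [6,0,0],"turn": 0,"claw": 0},
    {"delta_pos": [6,0,0],"turn": 0,"claw": 0},
    {"delta_pos": [6,0,0],"turn": 0,"claw": 0},
    {"delta_pos": [0,0,0],"turn": 0,"claw": 0},
  ],
)

```text
time_s: 8.32
tcp_pos: [0.5798, -0.0285, 0.1104]
ee_rot: [[-0.979, -0.202, 0.007], [-0.202, 0.979, 0.001], [-0.007, -0.001, -1.0]]
wrist_force: [3.1, 1.3, 2.8]
gripper_width: 0.005
gripper_force: 2.2
```

>>> drive_tool(
  moves=[
    {"delta_pos": [4,0,0],"turn": 0,"claw": 0},
    {"delta_pos": [4,0,0],"turn": 0,"claw": 0},
    {"delta_pos": [4,0,0],"turn": 0,"claw": 0},
    {"delta_pos": [0,0,0],"turn": 0,"claw": 0},
  ],
)

```text
time_s: 8.82
tcp_pos: [0.5645, -0.0316, 0.108]
ee_rot: [[-0.98, -0.201, -0.002], [-0.201, 0.98, -0.0], [0.002, 0.0, -1.0]]
wrist_force: [2.0, 0.7, 1.1]
gripper_width: 0.004
gripper_force: 1.0
```

```bash
python3 - <<'E'
from h import *
snap('side','s3.png')
E
```

```text
(no output)
```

View pics/s3.png

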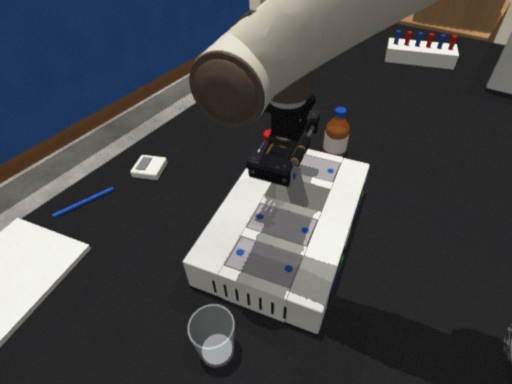

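The gripper hides the cover here. I'll push slightly further, then back off rearward and up to look.

>>> drive_tool(
  moves=[
    {"delta_pos": [3,0,0],"turn": 0,"claw": 0},
    {"delta_pos": [0,0,0],"turn": 0,"claw": 0},
    {"delta_pos": [-20,0,0],"turn": 0,"claw": 0},
    {"delta_pos": [-25,0,0],"turn": 0,"claw": 0},
    {"delta_pos": [0,0,-30],"turn": 0,"claw": 0},
    {"delta_pos": [0,0,-50],"turn": 0,"claw": 0},
    {"delta_pos": [0,0,-60],"turn": 0,"claw": 0},
    {"delta_pos": [0,0,-50],"turn": 0,"claw": 0},
    {"delta_pos": [0,0,0],"turn": 0,"claw": 0},
    {"delta_pos": [0,0,0],"turn": 0,"claw": 0},
  ],
)

```text
time_s: 10.12
tcp_pos: [0.6052, -0.023, 0.2969]
ee_rot: [[-0.98, -0.201, -0.004], [-0.201, 0.98, 0.0], [0.004, 0.001, -1.0]]
wrist_force: [1.0, 0.7, -1.5]
gripper_width: 0.006
gripper_force: 0.0
```

```bash
python3 - <<'E'
from h import *
c=snap('side','s4.png')
cv2.imwrite('pics/s4c.png',cv2.resize(c['color'][130:320,180:400,::-1],None,fx=3,fy=3,interpolation=cv2.INTER_CUBIC))
# angle from depth: points above heater top around cover 3
f=192/np.tan(np.radians(c['vertical_fov'])/2)
v,u=np.mgrid[:384,:512];z=c['range_z']
P=np.stack([(u-c['cx'])/f*z,(v-c['cy'])/f*z,z],-1)@c['extrinsics'][:3,:3].T+c['extrinsics'][:3,3]
d=P-[.5355,-.0375,.082];a=np.radians(11.6)
hx=d[...,0]*np.cos(a)+d[...,1]*np.sin(a);hy=-d[...,0]*np.sin(a)+d[...,1]*np.cos(a);hz=d[...,2]
m=(abs(hy)<.028)&(hz>.012)&(hz<.07)&(abs(hx)<.05)&(z>0)
print(m.sum(),hz[m].max());p=np.polyfit(hz[m],hx[m],1);print(p,90-np.degrees(np.arctan(p[0])))
E
```

```text
285 0.058481265685658826
[ 0.27539394 -0.00469765] 74.60276677951157
```

View pics/s4c.png

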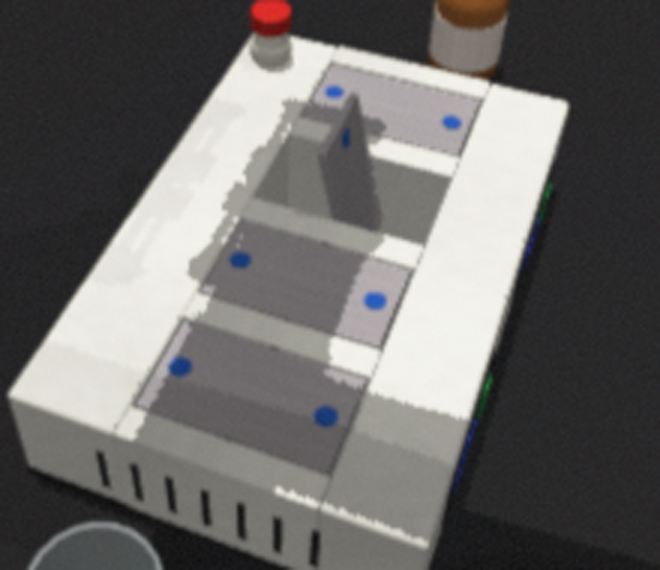

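The crop shows cover 3 standing at about 75°, with its raised end near (350,100). The other covers are flush, the jar and bottle are where they were, and the hand is clear.

```bash
python3 -c "
from station import ticket
print(ticket.finish_job())"
```

```text
the job is handed in; nothing more can be done
None
```

Cover 3 was the one that rocked; I left it standing open at about 75° with the hand clear and handed the job in at about 10 s. Cover 4, tested first, was firm, though my press on it peaked at 8.7 N, slightly over the 8 N firm limit; covers 1 and 2 were not pressed.

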